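# Open and empty the mill jar

## Robot

A 6-joint arm with a two-finger parallel gripper is mounted at the origin on the work surface. World frame = base frame: x ahead of the robot, y to its left, z up, the work surface at z = 0. Lengths are in m, angles in rad, forces in N, time in s.
With the tool pointing down it reaches from about 0.35 to 0.975 m from the base axis. Payload 4.9 kg.
Tool frame: the origin (TCP) lies at the very end of the fingers, on their centre line; the grasp point (between the pads) lies 19 mm behind it; z points along the fingers, y is the line along which they close (so a half turn about z gives the same grasp; the last joint's range is limited). The gripper opens to 85 mm and grips with 20 to 120 N. Pads are 22 mm wide; open, the fingers measure 114 mm over their backs; the gripper's body (76 mm by 85 mm) begins 54 mm behind the grasp point. The pads swing forward as they close: fully open they stand 13 mm farther back than shut.
Start: joints at [-1.304, 0.053, 1.613, -0, 1.476, -0.119], TCP at [0.235, -0.579, 0.231] pointing down, gripper open.
Joint ranges: [-3.01, 3.01], [-1.01, 2.22], [0.06, 2.58], [-1.02, 4.17], [0.09, 2.62], [-3.14, 3.14]. Speed limits (rad/s): [2.57, 2.57, 3.14, 3.14, 3.14, 3.14].

## Interface

Orientations are given as a rotation vector (axis times angle).
In Python, from station import ctrl, imaging gives the robot as it stands.
- The arm moves only by the tool play_rows, never from a script. Its argument "series" is a list of rows, each a list of 3 entries, a list of its own where there are three numbers: the opening, from 0 (shut) to 1 (fully open), then the shift along the tool's x, y, z each as a share of 0.05 m, from -1 to 1, then the turn, a rotation vector about the tool's x, y, z each as a share of 8 degrees, from -1 to 1. In form: [[grip, [dx, dy, dz], [ax, ay, az]], ...]. A call has 1 to 8 rows; each row shifts and turns the commanded pose from where the row before left it, along the tool's axes as they then stand; what a row does not reach is not made up. A row lasts 1/8 s, in which the tool goes at most 62.5 mm and 10.7 degrees, less where a joint would pass 70% of its speed; a pose out of reach is approached as far as the arm can. A call with a number of a shift or a turn outside -1 to 1 is refused whole. A call with a gripper value outside its range is refused whole. The fingers move at their own pace and stop on an object; "force" is the grip in N (left out, the last holds). Time passes only in rows, so rows that do not move let the fingers close. It gives the time, the measured TCP pose, the force, the opening and the grip force at its end, in the units of the state.
- ctrl.get_obs(): the state, without advancing time (a new reading comes with each control period).
- imaging.get_image(name): name is "side" or "top" or "wrist"; returns a dict with "color" (384x512x3 uint8, blue, green, red), "fx", "fy", "cx", "cy" (pixels), "extrinsics" (4x4, takes a point from world to camera coordinates); the wrist camera has in their place "hand_eye" (4x4, takes a point from camera to tool coordinates, whose origin is the TCP and whose axes are the flange's). Camera axes: x right, y down, z forward; pixel columns grow to the right and rows downward; lengths in m; the calibration is good to about 2 mm. A picture is of the moment at which its call begins: read the wrist's pose just before it. There is no depth.
- ctrl.finish_job(): hands the job in; it is judged then, once.
The state is a dict: "t": time; "q": joint angles; "dq": joint speeds; "effort": joint torques, N m; "tool_pos": TCP position; "tool_rot": TCP orientation; "contact_force": force on the tool from outside, world axes, zero at the start; "wrist_torque": the same for the moment, N m; "opening": finger opening in m; "grip_force": force on a finger pad.
Only numpy, scipy, OpenCV 4.12 (cv2) and the standard library are available. Lean on these libraries where they do the work, as an engineer would, in place of code of your own. Each camera call takes 0.05 s, during which the arm holds its last target. There are 200 camera calls.

## Task

Unscrew the lid of the white mill jar (anticlockwise, regripping as needed) and, with the jar still upright, lay the lid flat, grip bar up, on the middle of the round plaster bat and let go of it. Then tip the jar over on its hinged base edge until all four grinding balls have rolled out into the steel pan; the jar may stay tipped. Leave the other things on the bench where they are.

Things in the scene. Friction and masses are not known exactly. Their poses are not given: they have to be found in the camera images.
- stand: Grey steel tipping stand bolted to the bench, 130 x 120 mm foot, 90 mm high. Origin: centre of its underside. Its +x axis (horizontal) is the way the jar tips, towards the pan. The upright jar stands with its axis on the stand's origin, its underside 90 mm above the bench.
- jar (a joint): Tilt of the white mill jar about its base edge, rad: 0 upright, 2.0 the stop, mouth pointing down into the pan. Hinge line along the stand's y at x = +47 mm, z = 90 mm in the stand's frame. The hinge is stiff (1.0 N m) and stays where it is left; pushing near the rim from behind (stand's -x side) takes about 12 N. The balls roll out from about 1.65 on; by 1.9 all do.
- jar_rim (a point): Centre of the jar's open mouth, level with its rim (210 mm above the bench while upright); moves with the jar. White ceramic jar, about 0.9 kg, straight sided, 82 mm outer diameter, 6 mm wall, 120 mm tall, mouth 70 mm. The outside of its top 32 mm carries a coarse screw thread reaching 91 mm diameter.
- lid: Grey screw lid, 103 mm diameter, 0.28 kg: skirt 27 mm deep, roof 5 mm thick, solid straight grip bar across the top (64 mm long along the lid's x, 16 mm wide, standing 36 mm above the roof). Origin: on the axis at the skirt's lower edge, z up; roof's top 32 mm and bar's top 68 mm above it. Screwed on, the origin is 183 mm above the bench and the lid is coaxial with the jar.
- lid_bar (a point): On the lid's axis inside the grip bar, 24 mm above the roof, 12 mm below the bar's top, 56 mm above the lid's origin: where to pinch. Right-hand thread: unscrew anticlockwise seen from above; it rises 30 mm per turn, 1.5 mm play, stays where let go. Held until turned about 200 degrees; from there to 270 it lifts straight off (past 290 it drops 10 mm into the thread again: turn 120 more).
- pan: Open rectangular sheet-steel pan standing fixed in front of the stand, 220 (x) x 200 (y) x 45 mm high, 5 mm walls. Origin: centre of its underside.
- round_bat: Round white plaster bat, 140 mm diameter, 15 mm thick, fixed on the bench. Origin: centre of its underside.
- square_bat: Square plaster bat, 130 mm, 15 mm thick, fixed on the bench; not to be used. Origin: centre of its underside.
- ball0_center (a point): Centre of one of the four white ceramic grinding balls, 26 mm diameter, smooth, 34 g; at the start they lie on the jar's floor, hidden by the lid.
- ball1_center (a point): Centre of one of the four white ceramic grinding balls, 26 mm diameter, smooth, 34 g; at the start they lie on the jar's floor, hidden by the lid.
- ball2_center (a point): Centre of one of the four white ceramic grinding balls, 26 mm diameter, smooth, 34 g; at the start they lie on the jar's floor, hidden by the lid.
- ball3_center (a point): Centre of one of the four white ceramic grinding balls, 26 mm diameter, smooth, 34 g; at the start they lie on the jar's floor, hidden by the lid.
- bowl: Terracotta bowl, 130 mm wide, 50 mm high; bystander, to be left alone. Origin: its underside or near its middle.
- cup: White ceramic cup, 76 mm wide, 90 mm high; bystander, to be left alone. Origin: its underside or near its middle.
- brush: Brush lying on the bench near the robot; bystander, to be left alone. Origin: its underside or near its middle.
- scraper: Long flat scraper lying at the far side of the bench; bystander, to be left alone. Origin: its underside or near its middle.
- glaze_bottle: White plastic bottle, 64 mm wide, 150 mm high; bystander, to be left alone. Origin: its underside or near its middle.
- stain_jar: Small closed glass jar, 68 mm wide, 80 mm high; bystander, to be left alone. Origin: its underside or near its middle.
- ball0: Grinding ball 0 as a body (same ball as the point of its name; origin at its underside as built, turns with it).
- ball1: Grinding ball 1 as a body (same ball as the point of its name; origin at its underside as built, turns with it).
- ball2: Grinding ball 2 as a body (same ball as the point of its name; origin at its underside as built, turns with it).
- ball3: Grinding ball 3 as a body (same ball as the point of its name; origin at its underside as built, turns with it).

How it is judged:
On the way, in this order (a step that is already met when the one before it is completed fails the run):
1. the lid is unscrewed and lifted clear of the jar's rim while the jar stands upright (value of joint jar below 0.2 rad and z of lid in the frame of jar_rim above 0.003 m), for 0.1 s.
2. the lid lies flat on the round bat, let go, while the jar still stands upright (value of joint jar below 0.2 rad and horizontal distance between lid and round_bat below 0.04 m and z of lid in the frame of round_bat between 0.01 and 0.02 m and angle between lid's own z axis and vertical below 0.12 rad and linear speed of lid below 0.02 m/s and contact force between the fingers and lid below 0.1 N), for 0.2 s.
At the end, for the whole second after the job is handed in: The lid lies flat and upright (grip bar up, tilt under 0.12 rad) on the round bat, its centre within 40 mm of the bat's centre, at rest, and all four balls lie in the pan, inside its walls, no longer rolling fast (under 0.1 m/s) (horizontal distance between lid and round_bat below 0.04 m and z of lid in the frame of round_bat between 0.01 and 0.02 m and angle between lid's own z axis and vertical below 0.12 rad and linear speed of lid below 0.02 m/s and x of ball0_center in the frame of pan between -0.107 and 0.107 m and y of ball0_center in the frame of pan between -0.097 and 0.097 m and z of ball0_center in the frame of pan between 0 and 0.045 m and linear speed of each of ball0, ball1, ball2, ball3 below 0.1 m/s and x of ball1_center in the frame of pan between -0.107 and 0.107 m and y of ball1_center in the frame of pan between -0.097 and 0.097 m and z of ball1_center in the frame of pan between 0 and 0.045 m and x of ball2_center in the frame of pan between -0.107 and 0.107 m and y of ball2_center in the frame of pan between -0.097 and 0.097 m and z of ball2_center in the frame of pan between 0 and 0.045 m and x of ball3_center in the frame of pan between -0.107 and 0.107 m and y of ball3_center in the frame of pan between -0.097 and 0.097 m and z of ball3_center in the frame of pan between 0 and 0.045 m); the robot touches nothing.
It fails at once if the bowl, cup, brush, scraper, bottle or small glass jar is moved by more than 30 mm (distance of any of bowl, cup, brush, scraper, glaze_bottle, stain_jar from where it was at the start of the episode above 0.03 m).
It also fails if it takes over 72 s, if anything falls off the work surface, if the arm or the gripper's body presses on something with over 40 N, if the wrist force passes 120 N, or if a joint passes its speed limit or range.

## Working session

There is one attempt and no reset: what is moved stays moved. The work goes in short steps, Python scripts to look and compute and a tool call to move; the robot and the scene stay as the last step left them, time stands still between calls to the robot, and variables do not carry over. Pictures are saved under pics/ and viewed, at most 10 in all, crops included, and the job is handed in when it is done.

Besides the shell and the picture viewer there is one more tool, called after "Emit:" in YAML: its name, and indented under it one key for each argument. play_rows: Moves the arm, as the interface text tells. Shift numbers are shares of 0.05 m and turn numbers shares of 8 degrees, none past 1 either way. Its arguments: {"type":"object","properties":{"series":{"type":"array"},"force":{"type":"number"}},"required":["series"]}

```bash
ls; mkdir -p pics; python3 - <<'E'
from station import ctrl, imaging
import cv2,numpy as np
ims=[]
o=ctrl.get_obs();print(o)
for n in("side","top"):
    d=imaging.get_image(n);cv2.imwrite(f"pics/{n}0.png",d["color"])
    print(n,d["fx"],d["fy"],d["cx"],d["cy"],d["extrinsics"])
    np.savez(f"{n}.npz",**d)
d=imaging.get_image("wrist");print(d["fx"],d["cx"],d["cy"],d["hand_eye"])
E
```

```text
pics
{'t': 0.0, 'q': array([-1.30398883e+00,  5.33335445e-02,  1.61428581e+00, -2.48364560e-05,
        1.47599200e+00, -1.19016366e-01]), 'dq': array([ 0.00047735, -0.00012516,  0.00149964,  0.00020115, -0.00065156,
        0.00080235]), 'effort': array([-1.04163182e-04, -3.93679941e+01, -3.70176065e+01, -1.75340506e-04,
        6.97853859e-03,  4.52430243e-06]), 'tool_pos': array([ 0.23502198, -0.57846143,  0.23008236]), 'tool_rot': array([-3.08134173e+00, -6.01916703e-01,  2.72660619e-04]), 'contact_force': array([0.03407055, 0.21236382, 0.03359557]), 'wrist_torque': array([ 0.01213009,  0.05642981, -0.02747122]), 'grip_force': 0.0, 'opening': 0.08517278821058932}
side 358.4913230618276 358.4913230618276 253.37801216753292 191.60233888911 [[-0.95843959 -0.28522801 -0.00620771  0.51784061]
 [-0.14619612  0.50970894 -0.84783459  0.26394274]
 [ 0.2449903  -0.81169069 -0.53022446  0.80588118]
 [ 0.          0.          0.          1.        ]]
top 473.645143132805 473.645143132805 251.77131622750673 193.63616436639106 [[-0.0154227  -0.99983474  0.00962436 -0.06619468]
 [-0.98623022  0.01362634 -0.16481589  0.57472831]
 [ 0.16465751 -0.01203374 -0.98627739  1.34456599]
 [ 0.          0.          0.          1.        ]]
345.5093403729495 253.38975120814877 187.02917443945472 [[-1.20273918e-04 -9.53869115e-01 -3.00222745e-01  7.66205597e-02]
 [ 9.99999724e-01  1.05580769e-04 -7.36067211e-04  7.95148597e-04]
 [ 7.33809528e-04 -3.00222751e-01  9.53868839e-01 -1.43200073e-01]
 [ 0.00000000e+00  0.00000000e+00  0.00000000e+00  1.00000000e+00]]
```

View pics/top0.png

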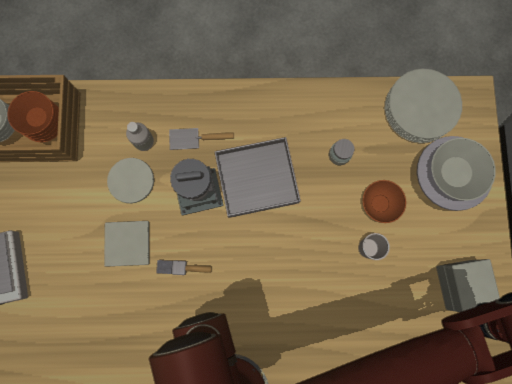

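View pics/side0.png

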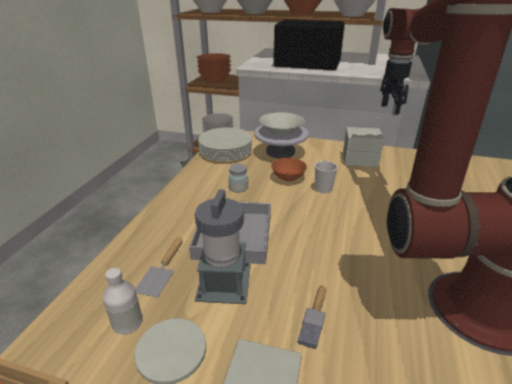

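The top view shows the lid at about (190,178), the round bat (130,180), the square bat (127,243), the pan (258,177), the bottle (138,135) and the brush (185,268). The side view confirms the bar on top of the lid at (219,203) and that the jar stands upright.

```bash
cat > h.py <<'E'
import numpy as np,cv2
from scipy.spatial.transform import Rotation as R
def load(n): return dict(np.load(f"{n}.npz"))
def cast(d,uv,z):
    uv=np.atleast_2d(uv).astype(float);E=d["extrinsics"]
    r=np.c_[(uv[:,0]-d["cx"])/d["fx"],(uv[:,1]-d["cy"])/d["fy"],np.ones(len(uv))]@E[:3,:3]
    c=-E[:3,:3].T@E[:3,3]
    return c+r*((z-c[2])/r[:,2])[:,None]
def proj(d,p):
    q=np.atleast_2d(p)@d["extrinsics"][:3,:3].T+d["extrinsics"][:3,3]
    return np.c_[q[:,0]/q[:,2]*d["fx"]+d["cx"],q[:,1]/q[:,2]*d["fy"]+d["cy"]]
def wrist():
    from station import ctrl,imaging
    o=ctrl.get_obs();d=imaging.get_image("wrist")
    T=np.eye(4);T[:3,:3]=R.from_rotvec(o["tool_rot"]).as_matrix();T[:3,3]=o["tool_pos"]
    d["extrinsics"]=np.linalg.inv(T@d["hand_eye"]);return o,d
E
python3 - <<'E'
from h import *
d=load("top");im=d["color"];hsv=cv2.cvtColor(im,cv2.COLOR_BGR2HSV)
m=(hsv[...,1]<70).astype(np.uint8)*255
m=cv2.morphologyEx(m,cv2.MORPH_OPEN,np.ones((3,3)))
for c in cv2.findContours(m,cv2.RETR_EXTERNAL,cv2.CHAIN_APPROX_NONE)[0]:
    a=cv2.contourArea(c);x,y,w,h=cv2.boundingRect(c)
    if a>300 and 100<x<400 and 100<y<290:
        print(a,(x,y,w,h),"ell",cv2.fitEllipse(c)[:2],"rect",cv2.boxPoints(cv2.minAreaRect(c)).tolist(), "z15",cast(d,cv2.fitEllipse(c)[0],.015))
cr=cv2.resize(im[120:230,95:305],None,fx=3.8,fy=3.8,interpolation=cv2.INTER_CUBIC);cv2.imwrite("pics/crop.png",cr)
E
```

```text
347.5 (157, 260, 29, 15) ell ((171.38941955566406, 266.986572265625), (14.33012866973877, 34.691192626953125)) rect [[156.41854858398438, 273.21038818359375], [157.0633544921875, 259.669677734375], [185.57015991210938, 261.02716064453125], [184.92535400390625, 274.56787109375]] z15 [[0.36458482 0.16388151 0.015     ]]
606.0 (359, 233, 31, 27) ell ((374.23333740234375, 246.29103088378906), (26.100391387939453, 29.85019302368164)) rect [[359.0, 233.0], [389.0, 233.0], [389.0, 259.0], [359.0, 259.0]] z15 [[ 0.41602369 -0.43541993  0.015     ]]
1853.5 (104, 221, 45, 45) ell ((126.37001037597656, 243.12722778320312), (49.67323684692383, 51.59836196899414)) rect [[103.99998474121094, 221.0], [147.99998474121094, 221.0], [147.99998474121094, 265.0], [103.99998474121094, 265.0]] z15 [[0.43623651 0.29740843 0.015     ]]
2060.5 (171, 159, 52, 56) ell ((195.3780975341797, 186.83843994140625), (47.30366897583008, 58.58742141723633)) rect [[165.8927001953125, 163.54937744140625], [210.77682495117188, 152.8626708984375], [223.24462890625, 205.22747802734375], [178.36050415039062, 215.9141845703125
[... 798 characters left out ...]
232177734375]] z15 [[ 0.6305332 -0.09074    0.015    ]]
554.0 (169, 128, 30, 22) ell ((183.45584106445312, 138.4768829345703), (22.61079216003418, 34.28996276855469)) rect [[168.26795959472656, 129.09115600585938], [197.5552520751953, 127.54972076416016], [198.6243133544922, 147.86187744140625], [169.33702087402344, 149.4033203125]] z15 [[0.75355479 0.13181468 0.015     ]]
523.5 (126, 122, 27, 29) ell ((139.07154846191406, 135.7392578125), (21.163326263427734, 31.740503311157227)) rect [[120.50001525878906, 131.50003051757812], [135.50001525878906, 116.50003051757812], [158.00001525878906, 139.00003051757812], [143.00001525878906, 154.00003051757812]] z15 [[0.76395399 0.26778349 0.015     ]]
```

View pics/crop.png

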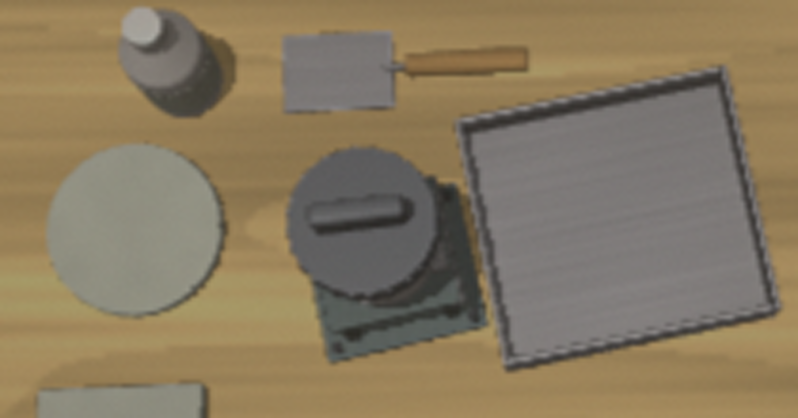

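The crop shows the lid circle centred at (362,222), the bar from (312,211) to (408,202) on its top face, the pan corners at (458,121), (725,67), (778,310), (508,368), and the bat at (136,230).

```bash
python3 - <<'E'
from h import *
np.set_printoptions(precision=4,suppress=True)
d=load("top");f=lambda p:np.atleast_2d(p)/3.8+[95,120]-0.35
lid=cast(d,f((362,222)),.215);w=cast(d,f([(288,222),(437,222)]),.215)
bar=cast(d,f([(312,211),(408,202)]),.251);pan=cast(d,f([(458,121),(725,67),(778,310),(508,368)]),.045)
bat=cast(d,f((136,230)),.015);foot=cast(d,f([(330,360),(486,325)]),.09)
print("lid",lid,np.linalg.norm(w[0]-w[1]));print("bar",bar,bar.mean(0),np.linalg.norm(bar[0]-bar[1]),np.degrees(np.arctan2(*(bar[0]-bar[1])[1::-1])))
print("pan",pan,pan.mean(0));e=pan[1]-pan[0];print(np.linalg.norm(e),np.linalg.norm(pan[2]-pan[1]),np.degrees(np.arctan2(e[1],e[0])))
e=pan[2]-pan[3];print(np.degrees(np.arctan2(e[1],e[0])));e=foot[1]-foot[0];print("foot",foot,np.linalg.norm(e),np.degrees(np.arctan2(e[1],e[0])))
print("bat",bat)
o={'tool_rot':[-3.08134173e+00, -6.01916703e-01,2.7e-4]};print(R.from_rotvec(o['tool_rot']).as_matrix())
for n,z in(("bottle",.15),):print(n,cast(d,f((143,28)),z))
E
```

```text
lid [[0.589  0.0872 0.215 ]] 0.10157151153722901
bar [[0.5895 0.116  0.251 ]
 [0.5948 0.0525 0.251 ]] [0.5922 0.0843 0.251 ] 0.06375143248130222 94.7164365428246
pan [[ 0.7034  0.0328  0.045 ]
 [ 0.7447 -0.1786  0.045 ]
 [ 0.5496 -0.2143  0.045 ]
 [ 0.5075 -0.0051  0.045 ]] [ 0.6263 -0.0913  0.045 ]
0.2153269307582743 0.19830247149737298 -78.94979552432736
-78.60419851428547
foot [[0.51   0.1254 0.09  ]
 [0.5346 0.0093 0.09  ]] 0.11864413871462916 -78.00909282640025
bat [[0.6254 0.2905 0.015 ]]
[[ 0.9265  0.3763 -0.0006]
 [ 0.3763 -0.9265  0.0019]
 [ 0.0002 -0.002  -1.    ]]
bottle [[0.749 0.256 0.15 ]]
```

Emit:
play_rows:
  series:
    - [1, [0.5, -0.42, -0.3], [0, 0, 0]]
    - [1, [0.73, -0.61, -0.3], [0, 0, 0]]
    - [1, [0.73, -0.61, -0.3], [0, 0, 0]]
    - [1, [0.73, -0.61, -0.3], [0, 0, 0]]
    - [1, [0.73, -0.61, -0.3], [0, 0, 0]]
    - [1, [0.73, -0.61, -0.3], [0, 0, 0]]
    - [1, [0.73, -0.61, -0.2], [0, 0, 0]]
    - [1, [0.73, -0.61, 0], [0, 0, 0]]

```text
t: 1.15
tool_pos: [0.4075, -0.255, 0.3323]
tool_rot: [3.082, 0.602, 0.002]
contact_force: [-0.0, -1.0, 0.6]
opening: 0.0854
grip_force: 0.0
```

Emit:
play_rows:
  series:
    - [1, [0.73, -0.61, 0], [0, 0, 1]]
    - [1, [0.73, -0.51, 0], [0, 0, 1]]
    - [1, [0.73, -0.41, 0], [0, 0, 1]]
    - [1, [0.73, -0.3, 0], [0, 0, 1]]
    - [1, [0.73, -0.2, 0], [0, 0, 1]]
    - [1, [0.6, 0, 0], [0, 0, 1]]
    - [1, [0.5, 0, 0], [0, 0, 1]]
    - [1, [0, 0, 0], [0, 0, 1]]

```text
t: 2.15
tool_pos: [0.619, -0.1596, 0.3298]
tool_rot: [2.931, -1.13, -0.003]
contact_force: [0.0, -0.4, 1.2]
opening: 0.0857
grip_force: 0.0
```

Emit:
play_rows:
  series:
    - [1, [0, 0, 0], [0, 0, 1]]
    - [1, [0, 0, 0], [0, 0, 1]]
    - [1, [0, 0, 0], [0, 0, 1]]
    - [1, [0, 0, 0], [0, 0, 1]]
    - [1, [0, 0, 0], [0, 0, 1]]
    - [1, [0, 0, 0], [0, 0, 0]]

```text
t: 2.9
tool_pos: [0.618, -0.1591, 0.3308]
tool_rot: [2.374, -2.057, -0.001]
contact_force: [-0.4, 0.4, 0.1]
opening: 0.0857
grip_force: 0.0
```

```bash
cat >> h.py <<'E'
def to(p,o=None,psi=None):
    "shares of world target p in tool axes, and yaw"
    from station import ctrl
    o=o or ctrl.get_obs();M=R.from_rotvec(o["tool_rot"]).as_matrix()
    print("t",round(o["t"],2),"pos",o["tool_pos"].round(4),"psi",np.degrees(np.arctan2(M[1,0],M[0,0])).round(2),"tilt",M[2].round(4),"q",np.degrees(o["q"]).round(1),"F",o["contact_force"].round(1),"op",round(o["opening"],4),"grip",round(float(o["grip_force"]),1))
    s=M.T@(np.array(p)-o["tool_pos"])/.05;print("shares",s.round(2));return s
E
python3 - <<'E'
from h import *
to([.590,.086,.222])
E
```

```text
t 2.9 pos [ 0.618  -0.1591  0.3308] psi -81.8 tilt [-4.e-04  7.e-04 -1.e+00] q [-21.1   2.6  83.5  -0.   94.  150.7] F [-0.4  0.4  0.1] op 0.0857 grip 0.0
shares [-4.93 -0.15  2.18]
```

Emit:
play_rows:
  series:
    - [1, [-0.7, -0.03, 0], [0, 0, 0]]
    - [1, [-0.9, -0.03, 0], [0, 0, 0]]
    - [1, [-0.9, -0.03, 0], [0, 0, 0]]
    - [1, [-0.9, -0.03, 0], [0, 0, 0]]
    - [1, [-0.9, -0.03, 0], [0, 0, 0]]
    - [1, [-0.63, 0, 0], [0, 0, 0.25]]
    - [1, [0, 0, 0], [0, 0, 0]]

```text
t: 3.78
tool_pos: [0.5904, 0.0879, 0.3312]
tool_rot: [2.342, -2.094, -0.0]
contact_force: [0.8, -0.8, 1.0]
opening: 0.0854
grip_force: 0.0
```

```bash
python3 - <<'E'
from h import *
o,d=wrist();cv2.imwrite("pics/w1.png",d["color"]);np.savez("w1.npz",**d)
to([.590,.086,.222],o);print(proj(d,[[.59,.086,.251],[.59,.086,.215]]))
E
```

```text
t 3.77 pos [0.5904 0.0879 0.3312] psi -83.58 tilt [-2.e-04  1.e-04 -1.e+00] q [  1.3  -3.1  89.1   0.   94.  174.9] F [ 0.8 -0.8  1. ] op 0.0854 grip 0.0
shares [0.04 0.01 2.18]
[[254.31930484 194.37131664]
 [254.16725939 179.60060665]]
```

View pics/w1.png

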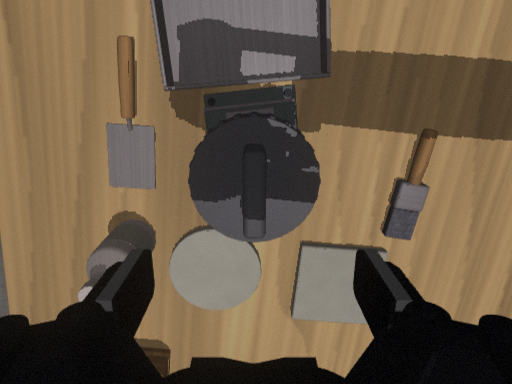

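The wrist view shows the lid centred at (255,177.5) against a predicted (254,179.6), with the bar upright in the image, so the tool is aligned. The bat is at (215,268). I can go down and grip.

Emit:
play_rows:
  force: 80
  series:
    - [1, [0.04, 0, 0.5], [0, 0, 0]]
    - [1, [0, 0, 0.7], [0, 0, 0]]
    - [1, [0, 0, 0.6], [0, 0, 0]]
    - [1, [0, 0, 0.36], [0, 0, 0]]
    - [0, [0, 0, 0], [0, 0, 0]]
    - [0, [0, 0, 0], [0, 0, 0]]
    - [0, [0, 0, 0], [0, 0, 0]]
    - [0, [0, 0, 0], [0, 0, 0]]

```text
t: 4.82
tool_pos: [0.5915, 0.084, 0.225]
tool_rot: [-2.336, 2.099, -0.002]
contact_force: [-2.5, 0.1, -0.1]
opening: 0.0147
grip_force: 78.6
```

```bash
python3 - <<'E'
from h import *
to([.590,.086,.222]);d=load("w1");print(cast(d,[215,268],.015),cast(d,[[189,177.5],[321,177.5],[255,177.5]],.215))
E
```

```text
t 4.83 pos [0.5915 0.084  0.225 ] psi -83.87 tilt [ 2.0e-04 -1.6e-03 -1.0e+00] q [  1.   -0.5  96.6  -0.   83.8 174.8] F [-2.5  0.1 -0.1] op 0.0147 grip 78.6
shares [-0.04  0.03  0.06]
[[0.62588499 0.28815091 0.015     ]] [[0.64072478 0.08997328 0.215     ]
 [0.53835231 0.07848728 0.215     ]
 [0.58954603 0.08423112 0.215     ]]
```

Gripped: opening 14.7 mm, grip 79 N. Now I unscrew, rising with the thread.

Emit:
play_rows:
  series:
    - [0, [0, 0, -0.005], [0, 0, -0.5]]
    - [0, [0, 0, -0.013], [0, 0, -1]]
    - [0, [0, 0, -0.013], [0, 0, -1]]
    - [0, [0, 0, -0.013], [0, 0, -1]]
    - [0, [0, 0, -0.013], [0, 0, -1]]
    - [0, [0, 0, -0.013], [0, 0, -1]]
    - [0, [0, 0, -0.013], [0, 0, -1]]
    - [0, [0, 0, -0.013], [0, 0, -1]]

```text
t: 5.82
tool_pos: [0.5928, 0.0851, 0.2284]
tool_rot: [-3.071, 0.643, -0.008]
contact_force: [6.7, 3.6, -4.1]
opening: 0.0143
grip_force: 78.6
```

```bash
python3 - <<'E'
from h import *
from station import ctrl
to([.590,.086,.222]);print(ctrl.get_obs()["wrist_torque"])
E
```

```text
t 5.83 pos [0.5928 0.0851 0.2284] psi -23.66 tilt [ 0.0039 -0.0049 -1.    ] q [  1.   -0.6  96.4   0.2  83.9 114.6] F [ 6.7  3.6 -4.1] op 0.0143 grip 78.6
shares [-0.06  0.01  0.13]
[ 0.80736302 -1.29147907 -0.27621883]
```

Emit:
play_rows:
  series:
    - [0, [0, 0, -0.013], [0, 0, -1]]
    - [0, [0, 0, -0.013], [0, 0, -1]]
    - [0, [0, 0, -0.013], [0, 0, -1]]
    - [0, [0, 0, -0.013], [0, 0, -1]]
    - [0, [0, 0, -0.013], [0, 0, -1]]
    - [0, [0, 0, -0.013], [0, 0, -1]]
    - [0, [0, 0, -0.013], [0, 0, -1]]
    - [0, [0, 0, -0.013], [0, 0, -1]]

```text
t: 6.82
tool_pos: [0.5934, 0.0886, 0.2343]
tool_rot: [-2.941, -1.082, -0.017]
contact_force: [7.9, 13.3, -3.2]
opening: 0.0146
grip_force: 79.0
```

Emit:
play_rows:
  series:
    - [0, [0, 0, -0.013], [0, 0, -1]]
    - [0, [0, 0, -0.013], [0, 0, -1]]
    - [0, [0, 0, -0.013], [0, 0, -1]]
    - [0, [0, 0, -0.013], [0, 0, -1]]
    - [0, [0, 0, -0.013], [0, 0, -1]]
    - [0, [0, 0, -0.013], [0, 0, -1]]
    - [0, [0, 0, -0.013], [0, 0, -1]]
    - [0, [0, 0, -0.013], [0, 0, -1]]

```text
t: 7.82
tool_pos: [0.5907, 0.0892, 0.2399]
tool_rot: [-1.92, -2.478, -0.014]
contact_force: [-2.9, 11.9, 2.4]
opening: 0.0149
grip_force: 79.7
```

Emit:
play_rows:
  series:
    - [0, [0, 0, -0.013], [0, 0, -1]]
    - [0, [0, 0, -0.013], [0, 0, -1]]
    - [0, [0, 0, -0.013], [0, 0, -1]]
    - [0, [0, 0, -0.013], [0, 0, -1]]
    - [0, [0, 0, -0.013], [0, 0, -1]]
    - [0, [0, 0, -0.013], [0, 0, -1]]
    - [0, [0, 0, 0], [0, 0, 0]]

```text
t: 8.7
tool_pos: [0.5884, 0.087, 0.2441]
tool_rot: [-0.751, -3.043, -0.007]
contact_force: [-11.7, 6.3, 8.3]
opening: 0.0146
grip_force: 80.4
```

```bash
python3 - <<'E'
from h import *
from station import ctrl
o=ctrl.get_obs();to([.590,.086,.34],o);print(o["wrist_torque"])
E
```

```text
t 8.7 pos [0.5884 0.087  0.2441] psi 152.29 tilt [ 0.0086  0.0024 -1.    ] q [  1.1  -1.3  95.5   0.4  86.1 -61.2] F [-11.7   6.3   8.3] op 0.0146 grip 80.4
shares [-0.02  0.   -1.92]
[1.64481808 2.19916236 0.24177961]
```

Emit:
play_rows:
  series:
    - [0, [0, 0, -0.1], [0, 0, 0]]
    - [0, [0, 0, -0.1], [0, 0, 0]]
    - [0, [0, 0, -0.1], [0, 0, 0]]

```text
t: 9.07
tool_pos: [0.5897, 0.0845, 0.2554]
tool_rot: [-0.755, -3.045, 0.001]
contact_force: [0.3, -1.1, -3.0]
opening: 0.0151
grip_force: 78.9
```

Emit:
play_rows:
  series:
    - [0, [0, 0, -0.5], [0, 0, 0]]
    - [0, [0, 0, -0.5], [0, 0, 0]]
    - [0, [0.2, 0.6, 0], [0, 0, 0]]
    - [0, [0.27, 0.85, 0], [0, 0, 0]]
    - [0, [0.27, 0.85, 0], [0, 0, 0]]
    - [0, [0.27, 0.85, 0], [0, 0, 0]]
    - [0, [0.25, 0.8, 0], [0, 0, 0]]
    - [0, [0, 0, 0], [0, 0, 0]]

```text
t: 10.07
tool_pos: [0.6277, 0.2906, 0.3067]
tool_rot: [-0.752, -3.05, 0.0]
contact_force: [-0.5, -0.5, -2.8]
opening: 0.0148
grip_force: 79.3
```

```bash
python3 - <<'E'
from h import *
to([.6257,.289,.057])
from station import imaging
for n in("side","top"):
    d=imaging.get_image(n);np.savez(n+"1.npz",**d)
    a=d["color"][100:384,60:360] if n=="side" else d["color"][90:290,90:310]
    cv2.imwrite(f"pics/{n}1.png",cv2.resize(a,None,fx=2,fy=2))
E
```

```text
t 10.07 pos [0.6277 0.2906 0.3067] psi 152.3 tilt [ 3.e-04 -1.e-04 -1.e+00] q [ 18.7  10.1  77.7   0.   92.3 -43.6] F [-0.5 -0.5 -2.8] op 0.0148 grip 79.3
shares [ 0.02 -0.05  4.99]
```

View pics/side1.png

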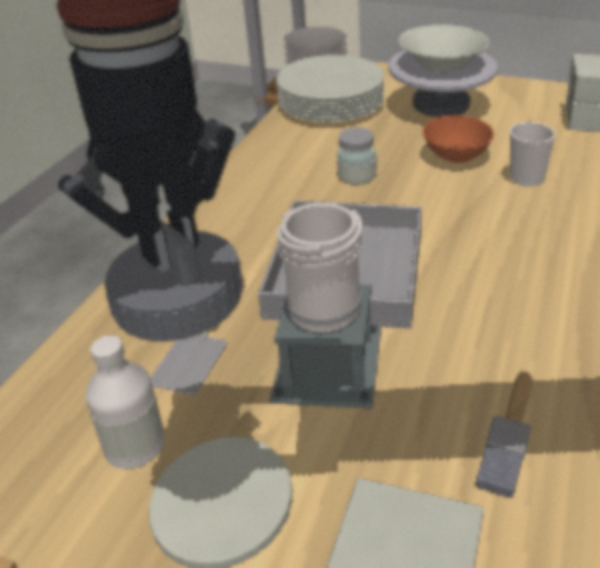

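The side view shows the lid held level above the bat, and the jar open and upright. Lowering now.

Emit:
play_rows:
  series:
    - [0, [0.02, -0.04, 0.6], [0, 0, 0]]
    - [0, [0, 0, 0.9], [0, 0, 0]]
    - [0, [0, 0, 0.9], [0, 0, 0]]
    - [0, [0, 0, 0.9], [0, 0, 0]]
    - [0, [0, 0, 0.8], [0, 0, 0]]
    - [0, [0, 0, 0.5], [0, 0, 0]]
    - [0, [0, 0, 0.2], [0, 0, 0]]
    - [0, [0, 0, 0], [0, 0, 0]]

```text
t: 11.18
tool_pos: [0.626, 0.2859, 0.0674]
tool_rot: [-0.759, -3.048, 0.001]
contact_force: [0.3, -0.6, -2.4]
opening: 0.0148
grip_force: 79.4
```

Emit:
play_rows:
  series:
    - [0, [0, 0, 0.06], [0, 0, 0]]
    - [0, [0, 0, 0.06], [0, 0, 0]]
    - [0, [0, 0, 0.05], [0, 0, 0]]
    - [0, [0, 0, 0], [0, 0, 0]]

```text
t: 11.68
tool_pos: [0.6258, 0.2867, 0.0587]
tool_rot: [-0.757, -3.049, 0.0]
contact_force: [-0.3, 0.1, -3.9]
opening: 0.0144
grip_force: 79.4
```

Emit:
play_rows:
  series:
    - [0, [0, 0, 0.03], [0, 0, 0]]
    - [0, [0, 0, 0.01], [0, 0, 0]]
    - [0, [0, 0, 0], [0, 0, 0]]

```text
t: 12.05
tool_pos: [0.626, 0.2869, 0.0575]
tool_rot: [0.757, 3.049, 0.0]
contact_force: [-1.1, 0.1, -0.2]
opening: 0.0149
grip_force: 79.9
```

Force on the tool dropped from -2.8 N to about zero, so the lid is down. Releasing.

Emit:
play_rows:
  series:
    - [0.5, [0, 0, 0], [0, 0, 0]]
    - [0.7, [0, 0, 0], [0, 0, 0]]
    - [0.7, [0, 0, 0], [0, 0, 0]]
    - [0.7, [0, 0, 0], [0, 0, 0]]
    - [0.7, [0, 0, -0.5], [0, 0, 0]]
    - [0.7, [0, 0, -0.9], [0, 0, 0]]
    - [0.7, [0, 0, -0.9], [0, 0, 0]]
    - [0.7, [0, 0, -0.9], [0, 0, 0]]

```text
t: 13.05
tool_pos: [0.6258, 0.2867, 0.2184]
tool_rot: [0.757, 3.049, 0.0]
contact_force: [0.9, 0.5, -0.7]
opening: 0.0598
grip_force: 0.0
```

```bash
python3 - <<'E'
from h import *
o,d=wrist();to([.57,.20,.26],o)
cv2.imwrite("pics/w2.png",d["color"])
print(proj(d,[[.6257,.289,.015],[.626,.287,.047],[.626,.287,.083]]))
E
```

```text
t 13.05 pos [0.6258 0.2867 0.2184] psi 152.1 tilt [-1.e-04  1.e-04 -1.e+00] q [ 18.4  11.8  84.    0.   84.1 -43.7] F [ 0.9  0.5 -0.7] op 0.0598 grip 0.0
shares [ 0.18 -2.05 -0.83]
[[255.82102816 155.48790973]
 [254.31660491 164.00942927]
 [254.43866361 174.16367215]]
```

View pics/w2.png

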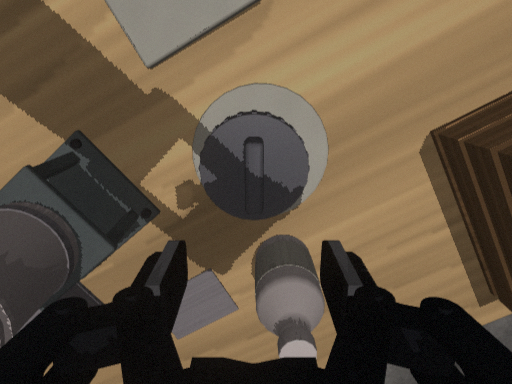

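The lid lies flat, bar up, centre (254,165) on the bat (260,149), so it is within a few mm of the middle. Next: close the fingers, go behind the jar and turn the tool so its x axis lies along the tipping line.

Emit:
play_rows:
  force: 40
  series:
    - [0, [0, 0, -0.7], [0, 0, 0]]
    - [0, [-0.08, -0.7, -0.4], [0, 0, 0]]
    - [0, [-0.09, -0.7, 0], [0, 0, 0]]
    - [0, [-0.09, -0.7, 0], [0, 0, 0]]
    - [0, [-0.08, -0.68, 0], [0, 0, 0]]
    - [0, [0, 0, 0], [0, 0, 1]]
    - [0, [0, 0, 0], [0, 0, 1]]
    - [0, [0, 0, 0], [0, 0, 1]]

```text
t: 14.1
tool_pos: [0.5759, 0.1557, 0.2718]
tool_rot: [1.381, 2.821, 0.0]
contact_force: [0.2, 1.0, -0.1]
opening: 0.0001
grip_force: 0.0
```

Emit:
play_rows:
  series:
    - [0, [0, 0, 0], [0, 0, 1]]
    - [0, [0, 0, 0], [0, 0, 1]]
    - [0, [0, 0, 0], [0, 0, 1]]
    - [0, [0, 0, 0], [0, 0, 0.35]]
    - [0, [0, 0, 0], [0, 0, 0]]

```text
t: 14.72
tool_pos: [0.5759, 0.1559, 0.2718]
tool_rot: [1.991, 2.43, 0.0]
contact_force: [0.7, -0.4, -0.0]
opening: 0.0004
grip_force: 0.0
```

```bash
python3 - <<'E'
from h import *
a=np.radians(-78.7);u=np.array([np.cos(a),np.sin(a)]);O=np.array([.590,.085])
p=O-u*.072;to([*p,.19])
th=np.r_[np.linspace(0,1.94,25)]
cu=-.0925*np.cos(th)+.1*np.sin(th)-.011*np.cos(th);cz=.0925*np.sin(th)+.1*np.cos(th)
print("start u,z",cu[0]+.047,cz[0]+.09,"end",cu[-1]+.047,cz[-1]+.09, (O+u*(cu[-1]+.047)))
for k in range(24):print(k,th[k+1].round(2),"dx",(-(cu[k+1]-cu[k])/.05).round(2),"dz",(-(cz[k+1]-cz[k])/.05).round(2))
E
```

```text
t 14.72 pos [0.5759 0.1559 0.2718] psi 101.34 tilt [-0.e+00  1.e-04 -1.e+00] q [ 8.  -2.  93.6 -0.  88.4 -3.3] F [ 0.7 -0.4 -0. ] op 0.0004 grip 0.0
shares [-0.01 -0.    1.64]
start u,z -0.056499999999999995 0.19 end 0.17761184449668593 0.14017960078307684 [ 0.62480236 -0.08916878]
0 0.08 dx -0.17 dz -0.14
1 0.16 dx -0.18 dz -0.13
2 0.24 dx -0.19 dz -0.11
3 0.32 dx -0.2 dz -0.1
4 0.4 dx -0.21 dz -0.08
5 0.48 dx -0.22 dz -0.07
6 0.57 dx -0.22 dz -0.05
7 0.65 dx -0.23 dz -0.03
8 0.73 dx -0.23 dz -0.01
9 0.81 dx -0.23 dz 0.0
10 0.89 dx -0.23 dz 0.02
11 0.97 dx -0.23 dz 0.04
12 1.05 dx -0.23 dz 0.06
13 1.13 dx -0.22 dz 0.07
14 1.21 dx -0.22 dz 0.09
15 1.29 dx -0.21 dz 0.11
16 1.37 dx -0.2 dz 0.12
17 1.45 dx -0.19 dz 0.14
18 1.54 dx -0.18 dz 0.15
19 1.62 dx -0.17 dz 0.16
20 1.7 dx -0.15 dz 0.17
21 1.78 dx -0.14 dz 0.18
22 1.86 dx -0.12 dz 0.19
23 1.94 dx -0.11 dz 0.2
```

Emit:
play_rows:
  series:
    - [0, [0, 0, 0.6], [0, 0, 0]]
    - [0, [0, 0, 0.7], [0, 0, 0]]
    - [0, [0, 0, 0.34], [0, 0, 0]]
    - [0, [-0.15, 0, 0], [0, 0, 0]]
    - [0, [-0.16, 0, 0], [0, 0, 0]]
    - [0, [0, 0, 0], [0, 0, 0]]

```text
t: 15.48
tool_pos: [0.5796, 0.1414, 0.1917]
tool_rot: [-1.992, -2.428, -0.006]
contact_force: [-0.8, 5.2, -0.8]
opening: 0.0001
grip_force: 2.2
```

Emit:
play_rows:
  series:
    - [0, [-0.17, 0, -0.14], [0, 0, 0]]
    - [0, [-0.18, 0, -0.13], [0, 0, 0]]
    - [0, [-0.19, 0, -0.11], [0, 0, 0]]
    - [0, [-0.2, 0, -0.1], [0, 0, 0]]

```text
t: 15.98
tool_pos: [0.5864, 0.1064, 0.2145]
tool_rot: [-1.989, -2.428, -0.008]
contact_force: [0.7, 7.7, -5.3]
opening: 0.0002
grip_force: 4.6
```

Emit:
play_rows:
  series:
    - [0, [-0.21, 0, -0.08], [0, 0, 0]]
    - [0, [-0.22, 0, -0.07], [0, 0, 0]]
    - [0, [-0.22, 0, -0.05], [0, 0, 0]]
    - [0, [-0.23, 0, -0.03], [0, 0, 0]]
    - [0, [-0.23, 0, -0.01], [0, 0, 0]]
    - [0, [-0.23, 0, 0], [0, 0, 0]]
    - [0, [-0.23, 0, 0.02], [0, 0, 0]]
    - [0, [-0.23, 0, 0.04], [0, 0, 0]]

```text
t: 16.98
tool_pos: [0.6049, 0.0172, 0.2257]
tool_rot: [1.991, 2.43, 0.008]
contact_force: [-0.5, 6.1, 2.2]
opening: -0.0002
grip_force: 2.7
```

Emit:
play_rows:
  series:
    - [0, [-0.23, 0, 0.06], [0, 0, 0]]
    - [0, [-0.22, 0, 0.07], [0, 0, 0]]
    - [0, [-0.22, 0, 0.09], [0, 0, 0]]
    - [0, [-0.21, 0, 0.11], [0, 0, 0]]
    - [0, [-0.2, 0, 0.12], [0, 0, 0]]
    - [0, [-0.19, 0, 0.14], [0, 0, 0]]

```text
t: 17.73
tool_pos: [0.6177, -0.0471, 0.1948]
tool_rot: [1.99, 2.426, 0.003]
contact_force: [1.6, 2.0, 4.7]
opening: -0.0
grip_force: 2.3
```

```bash
python3 - <<'E'
from h import *
from station import imaging
to([.6248,-.0892,.140])
d=imaging.get_image("side")
cv2.imwrite("pics/side2.png",cv2.resize(d["color"][100:384,60:360],None,fx=2,fy=2))
E
```

```text
t 17.73 pos [ 0.6177 -0.0471  0.1948] psi 101.29 tilt [-0.0015  0.0039 -1.    ] q [-11.2   3.5  95.4   0.   80.8 -22.5] F [1.6 2.  4.7] op -0.0 grip 2.3
shares [-0.85 -0.03  1.1 ]
```

View pics/side2.png

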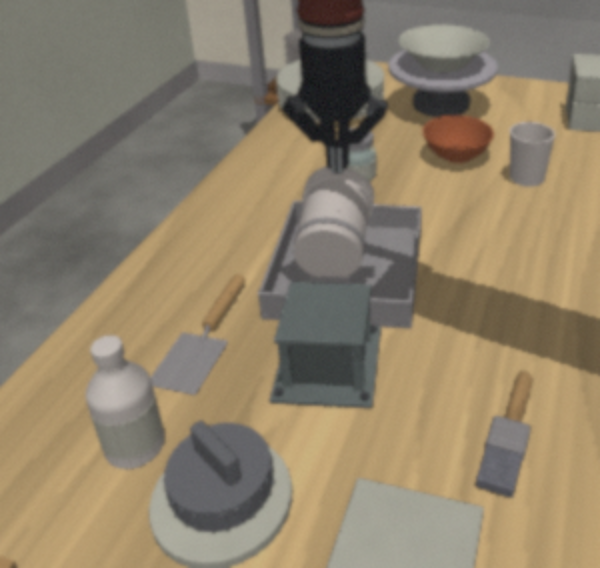

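The side view shows the jar at about 80–85° of tilt, with the finger behind the rim at (340,165) and the lid flat on the bat at (220,475). Carrying on slowly.

Emit:
play_rows:
  series:
    - [0, [-0.18, 0, 0.15], [0, 0, 0]]
    - [0, [-0.17, 0, 0.16], [0, 0, 0]]
    - [0, [-0.08, 0, 0.09], [0, 0, 0]]
    - [0, [-0.08, 0, 0.09], [0, 0, 0]]
    - [0, [-0.07, 0, 0.09], [0, 0, 0]]
    - [0, [-0.07, 0, 0.09], [0, 0, 0]]
    - [0, [-0.06, 0, 0.09], [0, 0, 0]]
    - [0, [-0.06, 0, 0.09], [0, 0, 0]]

```text
t: 18.77
tool_pos: [0.6233, -0.084, 0.1502]
tool_rot: [-1.991, -2.428, 0.001]
contact_force: [-0.0, 1.7, 2.5]
opening: -0.0
grip_force: 1.3
```

Emit:
play_rows:
  series:
    - [0, [-0.06, 0, 0.1], [0, 0, 0]]
    - [0, [-0.05, 0, 0.1], [0, 0, 0]]
    - [0, [0, 0, 0], [0, 0, 0]]
    - [0, [0, 0, 0], [0, 0, 0]]

```text
t: 19.27
tool_pos: [0.6246, -0.0894, 0.1402]
tool_rot: [-1.992, -2.429, 0.002]
contact_force: [-0.4, -1.3, -0.2]
opening: 0.0
grip_force: 0.0
```

```bash
python3 - <<'E'
from h import *
from station import imaging
to([.6248,-.0892,.140])
a=imaging.get_image("side")["color"][180:290,180:300];b=imaging.get_image("top")["color"][120:230,190:310]
cv2.imwrite("pics/both.png",np.hstack([cv2.resize(a,(390,390),interpolation=2),cv2.resize(b,(390,390),interpolation=2)]))
E
```

```text
t 19.27 pos [ 0.6246 -0.0894  0.1402] psi 101.3 tilt [-2.0e-04 -1.1e-03 -1.0e+00] q [-14.9   7.9  96.2  -0.   76.  -26.2] F [-0.4 -1.3 -0.2] op 0.0 grip 0.0
shares [0.   0.01 0.  ]
```

View pics/both.png

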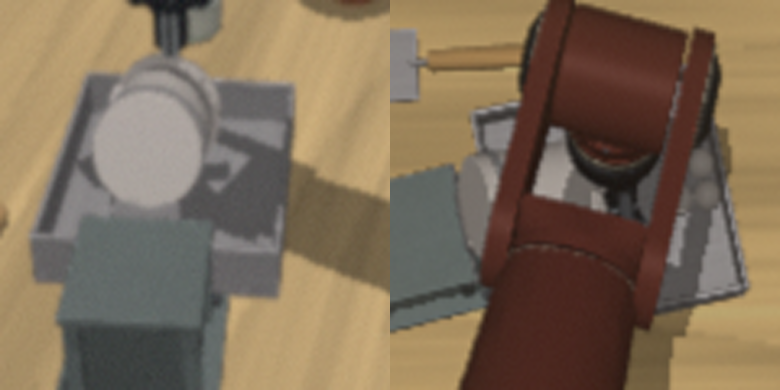

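The left half shows the jar tipped past horizontal. The right half, partly hidden by the arm, shows at least two balls at the pan's far wall, near (705,170). I'll nudge a little further, then lift away and count.

Emit:
play_rows:
  series:
    - [0, [-0.03, 0, 0.07], [0, 0, 0]]
    - [0, [-0.03, 0, 0.07], [0, 0, 0]]
    - [0, [0, 0, 0], [0, 0, 0]]

```text
t: 19.75
tool_pos: [0.6257, -0.0922, 0.1337]
tool_rot: [1.992, 2.429, 0.0]
contact_force: [0.5, 0.3, 1.6]
opening: 0.0003
grip_force: 0.5
```

Emit:
play_rows:
  series:
    - [0, [0, 0, -0.4], [0, 0, 0]]
    - [0, [0, 0, -0.8], [0, 0, 0]]
    - [0, [0, 0, -0.9], [0, 0, 0]]
    - [0, [0.6, 0, -0.9], [0, 0, 0]]
    - [0, [0.9, 0, -0.2], [0, 0, 0]]
    - [0, [0.9, 0, 0], [0, 0, 0]]
    - [0, [0.9, 0.5, 0], [0, 0, 0]]
    - [0, [0.6, 0, 0], [0, 0, 0]]

```text
t: 20.75
tool_pos: [0.6122, 0.1058, 0.2953]
tool_rot: [1.989, 2.43, 0.002]
contact_force: [0.9, -0.4, 0.7]
opening: 0.0
grip_force: 0.0
```

```bash
python3 - <<'E'
from h import *
from station import imaging
to([.6248,-.0892,.140])
a=imaging.get_image("side")["color"][180:290,180:300];b=imaging.get_image("top")["color"][120:230,190:310]
cv2.imwrite("pics/both2.png",np.hstack([cv2.resize(a,(390,390),interpolation=2),cv2.resize(b,(390,390),interpolation=2)]))
E
```

```text
t 20.75 pos [0.6122 0.1058 0.2953] psi 101.38 tilt [-5.0e-04  1.6e-03 -1.0e+00] q [ 2.9  0.7 88.7 -0.  90.5 -8.4] F [ 0.9 -0.4  0.7] op 0.0 grip 0.0
shares [-3.87 -0.53  3.11]
```

View pics/both2.png

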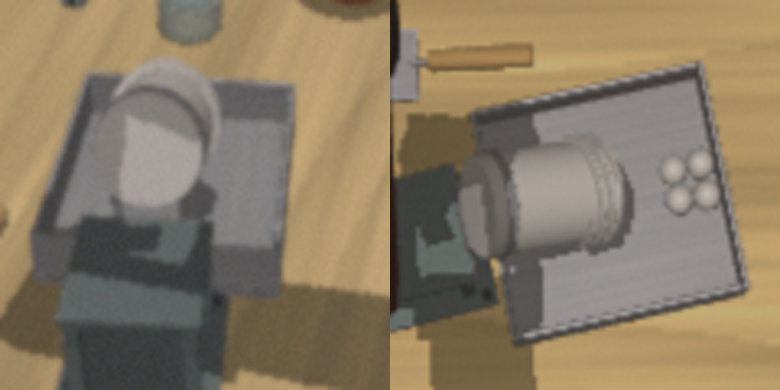

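The top view shows all four balls in the pan, near (672,170), (700,163), (680,197) and (706,193) in the picture. I'll let them settle, then check how much they still move before handing in.

Emit:
play_rows:
  series:
    - [0, [0, 0, 0], [0, 0, 0]]
    - [0, [0, 0, 0], [0, 0, 0]]
    - [0, [0, 0, 0], [0, 0, 0]]
    - [0, [0, 0, 0], [0, 0, 0]]
    - [0, [0, 0, 0], [0, 0, 0]]
    - [0, [0, 0, 0], [0, 0, 0]]
    - [0, [0, 0, 0], [0, 0, 0]]
    - [0, [0, 0, 0], [0, 0, 0]]

```text
t: 21.85
tool_pos: [0.6118, 0.104, 0.2939]
tool_rot: [-1.992, -2.43, 0.0]
contact_force: [-0.1, -0.0, 0.3]
opening: 0.0002
grip_force: 0.0
```

Emit:
play_rows:
  series:
    - [0, [0, 0, 0], [0, 0, 0]]
    - [0, [0, 0, 0], [0, 0, 0]]
    - [0, [0, 0, 0], [0, 0, 0]]
    - [0, [0, 0, 0], [0, 0, 0]]
    - [0, [0, 0, 0], [0, 0, 0]]
    - [0, [0, 0, 0], [0, 0, 0]]
    - [0, [0, 0, 0], [0, 0, 0]]
    - [0, [0, 0, 0], [0, 0, 0]]

```text
t: 22.85
tool_pos: [0.6118, 0.1039, 0.2939]
tool_rot: [1.992, 2.429, 0.0]
contact_force: [0.2, -0.6, 1.1]
opening: 0.0001
grip_force: 0.0
```

```bash
python3 - <<'E'
from h import *
from station import imaging,ctrl
def balls():
    d=imaging.get_image("top");g=cv2.cvtColor(d["color"],cv2.COLOR_BGR2GRAY)[:,270:]
    m=(g>150).astype(np.uint8);m[:135]=0;m[215:]=0;m[:,30:]=0
    ys,xs=np.nonzero(m);return len(xs),xs.mean()+270,ys.mean(),cast(d,[xs.mean()+270,ys.mean()],.018)
a=balls();[imaging.get_image("top") for _ in range(6)];print(a,balls(),ctrl.get_obs()["t"])
E
```

```text
(589, np.float64(288.04244482173175), np.float64(176.49915110356537), array([[ 0.62974365, -0.18548158,  0.018     ]])) (585, np.float64(288.0068376068376), np.float64(176.59658119658118), array([[ 0.62944458, -0.18536537,  0.018     ]])) 23.25
```

```bash
python3 - <<'E'
from h import *
from station import imaging,ctrl
g=lambda:cv2.cvtColor(imaging.get_image("top")["color"],cv2.COLOR_BGR2GRAY)[130:225,215:305]
def c(i):
    k=cv2.HoughCircles(cv2.resize(i,None,fx=4,fy=4,interpolation=2),cv2.HOUGH_GRADIENT,1,25,param1=80,param2=14,minRadius=14,maxRadius=24)
    return k[0][:,:2]/4+[215,130]
d=load("top")
a=g();[g() for _ in range(6)];b=g();print(cv2.absdiff(a,b).max())
p=cast(d,c(b),.018);al=np.radians(-78.7);u=np.array([np.cos(al),np.sin(al)]);w=np.array([-u[1],u[0]])
r=p[:,:2]-[.6263,-.0913];print(np.c_[r@u,r@w].round(3))
E
```

```text
3
[[ 0.067 -0.011]
 [ 0.093 -0.007]
 [ 0.092  0.019]
 [ 0.066  0.02 ]]
```

Two frames about 0.35 s apart differ only by noise, so the balls are at rest. All four lie inside the pan walls in the pan's frame.

```bash
python3 -c "
from station import ctrl
print(ctrl.finish_job())"
```

```text
the job is handed in; nothing more can be done
None
```

I handed the job in at about 24 s of the 72 s limit: the lid lies flat, bar up, on the round bat, the jar is tipped with all four balls at rest in the pan, and no verdict came back.

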